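# Gather rinsed vial caps in the tote's pouring corner

### The arm

A 6-joint arm with a two-finger parallel gripper is mounted at the origin on a cart in front of the work surface, level with it; the furniture and walls round the work are solid. World frame = base frame: x ahead of the robot, y to its left, z up, the work surface at z = 0. Lengths are in m, angles in degrees, forces in N, time in s.
With the tool pointing down it reaches from about 0.3 to 0.95 m from the base axis. Payload 3.1 kg.
Tool frame: the origin (TCP) lies midway between the tips of the shut fingers; the grasp point (between the pads) lies manip.grip_point_offset behind it (manip.grip_point_offset is the distance from the TCP to the grasp point, in m); z points along the fingers, y is the line along which they close (so a half turn about z gives the same grasp; the last joint's range is limited). The gripper opens to 85 mm and grips with 20 to 120 N. Pads are 22 mm wide; open, the fingers measure 114 mm over their backs; the gripper's body (76 mm by 85 mm) begins 54 mm behind the grasp point. The pads swing forward as they close: fully open they stand 13 mm farther back than shut.
Start: joints at [-71.545, 17.653, 93.61, -0, 68.738, -3.994], TCP at [0.239, -0.578, 0.203] pointing down, gripper open.
Joint ranges: [-175.34, 175.34], [-45.06, 112.39], [2.9, 150.54], [-68.45, 248.45], [3.09, 151.38], [-168.51, 168.51]. Speed limits (degrees/s): [159.86, 159.86, 180, 180, 180, 180].

### API

Orientations are given as a 3x3 rotation matrix whose columns are the frame's x, y, z axes.
In Python, from bench import manip, get_image, calibration gives the robot as it stands.
- The arm moves only by the tool drive_tool, never from a script. Its argument "increments" is a list of rows, each a list of 4 numbers: the shift along the tool's x, y, z in mm, then the turn about the tool's z in degrees. A call has 1 to 20 rows; each row shifts and turns the commanded pose from where the row before left it, along the tool's axes as they then stand; what a row does not reach is not made up. A row lasts 1/10 s, in which the tool goes at most 50 mm and 8.59 degrees, less where a joint would pass 70% of its speed; a pose out of reach is approached as far as the arm can. A call with a gripper value outside its range is refused whole. "gripper" is the opening, from 0 (shut) to 1 (fully open), set as the call begins (left out, the last holds). The fingers move at their own pace and stop on an object; the grip force is fixed at half the most. Time passes only in rows, so rows that do not move let the fingers close. It gives the time, the measured TCP pose, the force, the opening and the grip force at its end, in the units of the state.
- manip.state(): the state, without advancing time (a new reading comes with each control period).
- get_image(name): name is "side" or "top"; returns (picture, depth): 384x512x3 uint8, red, green, blue; 384x512 float32, m along the optical axis (not along the pixel's ray), 0 where there is no reading.
- calibration(name): a dict with "fx", "fy", "cx", "cy" (pixels), "rvec" (rotation vector, rad) and "tvec" (3), from world to camera coordinates, as OpenCV has them. Camera axes: x right, y down, z forward; pixel columns grow to the right and rows downward; lengths in m; the calibration is good to about 2 mm. A picture is of the moment at which its call begins. calibration takes no time and is no camera call.
- manip.hand_in(): hands the job in; it is judged then, once.
The state is a dict: "time_s": time; "q": joint angles; "joint_velocities": joint speeds; "effort": joint torques, N m; "tcp_pos": TCP position; "ee_rot": TCP orientation; "contact_force": force on the tool from outside, world axes, zero at the start; "wrist_torque": the same for the moment, N m; "opening": finger opening in m; "gripper_force": force on a finger pad.
Only numpy, scipy, OpenCV 4.12 (cv2) and the standard library are available. Lean on these libraries where they do the work, as an engineer would, in place of code of your own. Each camera call takes 0.05 s, during which the arm holds its last target. There are 200 camera calls.

### The job

Three rinsed black screw caps lie scattered in the small steel tote. Lift the tote straight up by its handle, level and clear of the worktop, then tip it by about 35 degrees towards its cut-off pouring corner until all three caps have slid together into that corner, and finish while still holding it steady like that, tilted and clear of the worktop. Do not touch the caps with the gripper or spill them, and leave the beaker, flask and vial where they stand.

Things in the scene. Friction and masses are not known exactly. Their poses are not given: they have to be found in the camera images.
- tote: open steel tote, 196 mm (its x) by 136 mm (its y) outside, walls 3 mm thick, 48 mm high, floor 3 mm thick, 0.28 to 0.46 kg. Origin at the centre of its underside; z up. Its corner at -x, -y is cut off at 45 degrees (40 mm along each wall), its wall there 30 mm high with a lip: the pouring corner. The others are square. A rigid handle runs along x over the middle, from end wall to end wall.
- tote_grip (a point): centre of the handle's black rubber grip: a bar 90 mm long (tote x), 16 mm wide (tote y), 24 mm high, centred 100 mm above the tote's underside in the middle of the tote; 85 mm of free height below it down to the floor. Axes as the tote's.
- tote_pour_corner (a point): middle of the slanted inner wall of the pouring corner, at the level of the inner floor: at x -75 mm, y -45 mm, z 3 mm in the tote's frame. Axes as the tote's.
- cap_1: one of three alike black plastic screw caps lying flat and loose on the tote's floor, round, 25 mm across, 13 mm high, 10 g; origin at the centre of its underside, z up. Wet and slippery: friction on the steel about 0.15 to 0.22.
- cap_2: one of three alike black plastic screw caps lying flat and loose on the tote's floor, round, 25 mm across, 13 mm high, 10 g; origin at the centre of its underside, z up. Wet and slippery: friction on the steel about 0.15 to 0.22.
- cap_3: one of three alike black plastic screw caps lying flat and loose on the tote's floor, round, 25 mm across, 13 mm high, 10 g; origin at the centre of its underside, z up. Wet and slippery: friction on the steel about 0.15 to 0.22.
- beaker: clear glass beaker, 67 mm across, 106 mm high, empty, standing loose on the worktop; origin at the centre of its underside. Bystander.
- flask: small stoppered conical glass flask, 68 mm across, 137 mm high, standing loose; origin at the centre of its underside. Bystander.
- vial: small black-capped glass sample vial, 24 mm across, 58 mm high, standing loose; origin at the centre of its underside. Bystander.

How it is judged:
By the outcome, as a careful person would: the job done as asked, in the order asked, and still so for the second after the job is handed in, while the arm keeps its last pose, push and grip.
It also fails if it takes over 35 s, if anything falls off the work surface, if the arm or the gripper's body presses on something with over 40 N, if the wrist force passes 120 N, or if a joint passes its speed limit or range.

## Working session

There is one attempt and no reset: what is moved stays moved. The work goes in short steps, Python scripts to look and compute and a tool call to move; the robot and the scene stay as the last step left them, time stands still between calls to the robot, and variables do not carry over. Pictures are saved under pics/ and viewed, at most 10 in all, crops included, and the job is handed in when it is done.

Besides the shell and the picture viewer there is one more tool, called after ">>>" as name(argument=value, ...) on one line, values as JSON. drive_tool: Moves the arm, as the interface text tells. Its arguments: {"type":"object","properties":{"increments":{"type":"array","items":{"type":"array","items":{"type":"number"}}},"gripper":{"type":"number"}},"required":["increments"]}

View pics/top0.png

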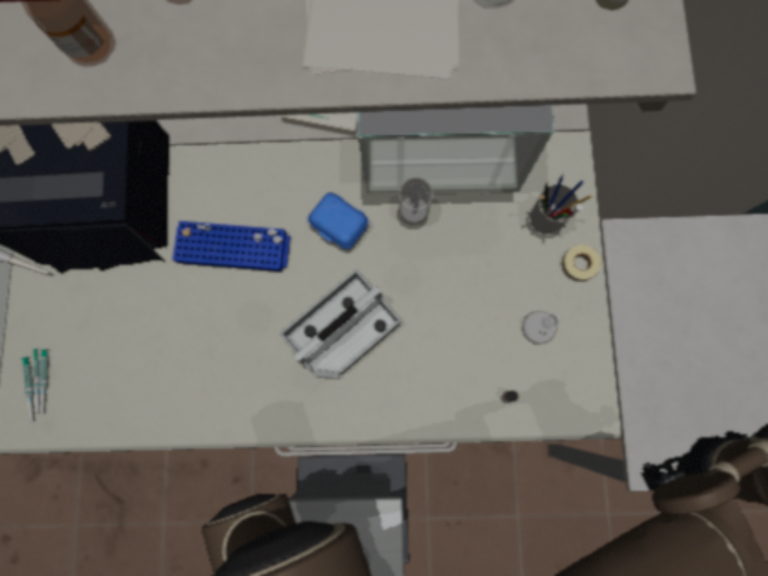

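View pics/side0.png

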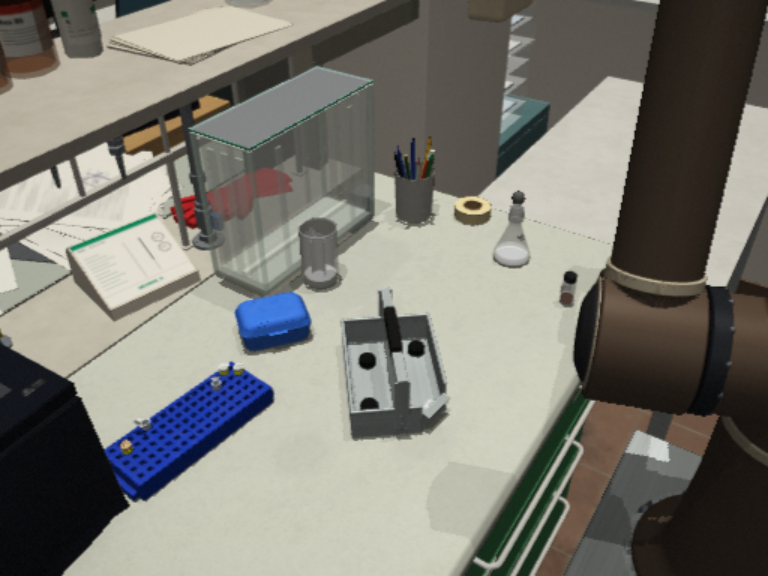

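```bash
python3 - <<'E'
from h import *
z=np.load("top0.npz");I,D=z["I"],z["D"];P=cloud("top",D)
def at(u,v): # 768 px coordinates
    u,v=u/1.5,v/1.5;d=np.median(D[int(v)-1:int(v)+2,int(u)-1:int(u)+2]);return unproj("top",np.array(u),np.array(v),d).round(3)
m=np.zeros(D.shape,bool);m[175:260,180:275]=1
bar=m&(P[...,2]>.09)&(P[...,2]<.125)&(I.max(-1)<75)
Q=P[bar];print(len(Q),Q.mean(0),Q[:,2].max(),Q[:,2].min())
allh=P[m&(P[...,2]>.09)];w,V=np.linalg.eigh(np.cov(allh[:,:2].T));d=V[:,1];print("handle",allh.mean(0),np.degrees(np.arctan2(d[1],d[0])),np.ptp(allh[:,:2]@d))
wall=P[m&(P[...,2]>.035)&(P[...,2]<.125)]
r=cv2.minAreaRect(wall[:,:2].astype(np.float32));print("rect",r)
for n,p in dict(c1=(310,331),c2=(348,303),c3=(380,325),corner=(325,372),vial=(510,397),flask=(540,325),beaker=(413,205),bluebox=(338,220),shelf=(400,100),cab_top=(450,125)).items(): print(n,at(*p))
E
```

```text
182 [ 0.47869884 -0.05189326  0.11176521] 0.11957252020020726 0.09036298370292792
handle [ 0.46651457 -0.05727438  0.19147767] 145.30852956749212 0.19558717638650053
rect ((0.5247021913528442, -0.011940062046051025), (0.25463566184043884, 0.2006346434354782), 39.19862747192383)
c1 [0.476 0.013 0.016]
c2 [ 0.531 -0.065  0.018]
c3 [ 0.484 -0.128  0.017]
corner [ 0.392 -0.019  0.034]
vial [ 0.335 -0.37   0.059]
flask [ 0.468 -0.434  0.07 ]
beaker [ 0.717 -0.202  0.068]
bluebox [ 0.696 -0.049  0.051]
shelf [ 0.753 -0.175  0.418]
cab_top [ 0.778 -0.259  0.285]
```

>>> drive_tool(increments=[[0,0,-50,0],[0,0,-50,0],[0,0,-50,0],[0,0,-50,0],[0,0,-50,0],[0,0,-50,0],[0,40,0,0],[0,40,0,0],[0,40,0,0]])

```text
time_s: 1.0
tcp_pos: [0.2849, -0.6895, 0.5041]
ee_rot: [[0.924, 0.382, 0.0], [0.382, -0.924, -0.001], [-0.0, 0.001, -1.0]]
contact_force: [-0.1, -0.6, -0.1]
opening: 0.0852
gripper_force: 0.0
```

```bash
python3 - <<'E'
from h import *
s=manip.state();print({k:np.round(s[k],3).tolist() for k in('time_s','q','tcp_pos','ee_rot')})
z=np.load("top0.npz");I,D=z["I"],z["D"];P=cloud("top",D)
m=np.zeros(D.shape,bool);m[175:260,180:275]=1
bar=m&(P[...,2]>.1)&(P[...,2]<.125)&(I.max(-1)<75)
Q=P[bar];w,V=np.linalg.eigh(np.cov(Q[:,:2].T));d=V[:,1]*np.sign(V[0,1]);t=(Q[:,:2]-Q[:,:2].mean(0))@d
print(Q[:,:2].mean(0),Q[:,:2].mean(0)+d*(t.max()+t.min())/2,np.degrees(np.arctan2(d[1],d[0])),np.ptp(t),np.ptp((Q[:,:2])@[-d[1],d[0]]))
E
```

```text
{'time_s': 1.0, 'q': [-70.894, 28.277, 45.655, 0.0, 105.987, -3.341], 'tcp_pos': [0.285, -0.69, 0.504], 'ee_rot': [[0.924, 0.382, 0.0], [0.382, -0.924, -0.001], [-0.0, 0.001, -1.0]]}
[ 0.4793543 -0.0520076] [ 0.47888638 -0.05145721] -49.63045887916824 0.086035052002551 0.016752646165906493
```

>>> drive_tool(increments=[[0,30,0,0],[0,30,0,0],[0,30,0,0],[0,30,0,0],[0,30,0,0],[0,30,0,0]])

```text
time_s: 1.6
tcp_pos: [0.337, -0.8162, 0.4709]
ee_rot: [[0.924, 0.382, 0.009], [0.382, -0.924, -0.021], [0.001, 0.023, -1.0]]
contact_force: [-0.6, -0.3, -1.9]
opening: 0.0853
gripper_force: 0.0
```

```bash
cat > st.py <<'E'
from h import *
s=manip.state();print({k:np.round(s[k],3).tolist() for k in('time_s','q','tcp_pos','ee_rot')},np.hypot(*s['tcp_pos'][:2]))
E
python3 st.py
```

```text
{'time_s': 1.6, 'q': [-70.429, 56.395, 3.195, 0.115, 119.081, -2.815], 'tcp_pos': [0.337, -0.816, 0.471], 'ee_rot': [[0.924, 0.382, 0.009], [0.382, -0.924, -0.021], [0.001, 0.023, -1.0]]} 0.8829810829297372
```

>>> drive_tool(increments=[[0,50,0,0],[0,50,0,0],[0,50,0,0],[0,50,0,0]])

```text
time_s: 2.0
tcp_pos: [0.3642, -0.8816, 0.4268]
ee_rot: [[0.924, 0.377, 0.058], [0.382, -0.913, -0.142], [-0.0, 0.153, -0.988]]
contact_force: [0.2, 0.4, -0.2]
opening: 0.0854
gripper_force: 0.0
```

```bash
python3 st.py
```

```text
{'time_s': 2.0, 'q': [-70.32, 59.619, 2.971, 0.44, 108.596, -2.595], 'tcp_pos': [0.364, -0.882, 0.427], 'ee_rot': [[0.924, 0.377, 0.058], [0.382, -0.913, -0.142], [-0.0, 0.153, -0.988]]} 0.9538967805457145
```

>>> drive_tool(increments=[[0,-40,0,0],[0,-40,0,0],[0,-40,0,0]])

```text
time_s: 2.3
tcp_pos: [0.3333, -0.8084, 0.4157]
ee_rot: [[0.924, 0.377, 0.058], [0.382, -0.914, -0.14], [-0.0, 0.152, -0.988]]
contact_force: [0.7, -1.1, 1.3]
opening: 0.0855
gripper_force: 0.0
```

```bash
python3 st.py
```

```text
{'time_s': 2.3, 'q': [-70.626, 38.039, 41.122, 0.463, 92.118, -3.016], 'tcp_pos': [0.333, -0.808, 0.416], 'ee_rot': [[0.924, 0.377, 0.058], [0.382, -0.914, -0.14], [-0.0, 0.152, -0.988]]} 0.8744544146706223
```

>>> drive_tool(increments=[[0,-41,8,0],[0,-41,8,0],[0,-41,8,0],[0,-41,8,0],[0,-41,8,0],[0,-41,8,0],[0,-41,8,0],[0,-41,8,0],[0,-41,8,0],[0,-41,8,0],[0,-41,8,0],[0,-41,8,0]])

```text
time_s: 3.5
tcp_pos: [0.1527, -0.371, 0.2493]
ee_rot: [[0.924, 0.378, 0.058], [0.382, -0.913, -0.143], [-0.001, 0.154, -0.988]]
contact_force: [-0.4, -0.7, 0.5]
opening: 0.0852
gripper_force: 0.0
```

```bash
python3 st.py
```

```text
{'time_s': 3.5, 'q': [-74.779, -18.16, 124.337, 1.186, 65.032, -7.658], 'tcp_pos': [0.153, -0.371, 0.249], 'ee_rot': [[0.924, 0.378, 0.058], [0.382, -0.913, -0.143], [-0.001, 0.154, -0.988]]} 0.40120747205367396
```

>>> drive_tool(increments=[[0,-25,-4,0],[0,-25,-4,0],[0,-25,-4,0],[0,-25,-4,0],[0,-25,-4,0]])

```text
time_s: 4.0
tcp_pos: [0.1046, -0.2545, 0.2506]
ee_rot: [[0.924, 0.378, 0.058], [0.382, -0.913, -0.143], [-0.001, 0.154, -0.988]]
contact_force: [-0.0, -0.0, 1.1]
opening: 0.0853
gripper_force: 0.0
```

```bash
python3 st.py
```

```text
{'time_s': 4.0, 'q': [-78.904, -38.618, 135.477, 1.748, 74.443, -11.717], 'tcp_pos': [0.105, -0.255, 0.251], 'ee_rot': [[0.924, 0.378, 0.058], [0.382, -0.913, -0.143], [-0.001, 0.154, -0.988]]} 0.27517901485846336
```

>>> drive_tool(increments=[[0,-16,25,0],[0,-16,25,0],[0,-20,10,0],[0,-20,0,0]])

```text
time_s: 4.4
tcp_pos: [0.0844, -0.2048, 0.1748]
ee_rot: [[0.924, 0.378, 0.053], [0.382, -0.916, -0.127], [0.001, 0.138, -0.99]]
contact_force: [-0.6, 1.1, 1.5]
opening: 0.0853
gripper_force: 0.0
```

```bash
python3 st.py
```

```text
{'time_s': 4.4, 'q': [-82.197, -45.073, 146.253, 2.157, 71.16, -15.189], 'tcp_pos': [0.084, -0.205, 0.175], 'ee_rot': [[0.924, 0.378, 0.053], [0.382, -0.916, -0.127], [0.001, 0.138, -0.99]]} 0.22150941818463238
```

>>> drive_tool(increments=[[0,16,32,0],[0,16,32,0],[0,16,32,0],[0,-30,-4,0],[0,-50,-8,0]])

```text
time_s: 4.9
tcp_pos: [0.0858, -0.2058, 0.1026]
ee_rot: [[0.924, 0.38, 0.042], [0.382, -0.92, -0.086], [0.006, 0.095, -0.995]]
contact_force: [0.4, -0.9, 0.3]
opening: 0.0854
gripper_force: 0.0
```

```bash
python3 st.py
```

```text
{'time_s': 4.9, 'q': [-81.145, -34.112, 150.539, 1.88, 58.344, -14.531], 'tcp_pos': [0.086, -0.206, 0.103], 'ee_rot': [[0.924, 0.38, 0.042], [0.382, -0.92, -0.086], [0.006, 0.095, -0.995]]} 0.22295949811552843
```

>>> drive_tool(increments=[[0,40,0,0],[0,-45,-5,0],[0,-50,-5,0]])

```text
time_s: 5.2
tcp_pos: [0.0737, -0.1764, 0.1312]
ee_rot: [[0.924, 0.382, 0.034], [0.383, -0.922, -0.062], [0.007, 0.07, -0.998]]
contact_force: [0.0, -1.5, 0.1]
opening: 0.0854
gripper_force: 0.0
```

```bash
python3 st.py
```

```text
{'time_s': 5.2, 'q': [-83.274, -43.539, 150.442, 1.596, 69.345, -16.292], 'tcp_pos': [0.074, -0.176, 0.131], 'ee_rot': [[0.924, 0.382, 0.034], [0.383, -0.922, -0.062], [0.007, 0.07, -0.998]]} 0.19120404870183177
```

>>> drive_tool(increments=[[18,2,-15,0],[25,3,-15,0],[35,4,-10,0],[38,4,-9,0],[38,4,-8,0],[38,5,-8,0],[38,5,-8,0],[38,5,-8,0],[38,5,-8,0],[38,5,-8,0],[38,4,-8,0],[30,2,-6,0],[11,1,-2,0],[0,0,0,-8.3],[0,0,0,-8.3],[0,0,0,-8.3],[0,0,0,-8.3],[0,0,0,-8.3],[0,0,0,-8.3],[0,0,0,-8.3]], gripper=1)

```text
time_s: 7.2
tcp_pos: [0.4804, -0.0581, 0.2525]
ee_rot: [[0.16, 0.986, 0.038], [0.984, -0.157, -0.088], [-0.081, 0.052, -0.995]]
contact_force: [1.0, 0.3, 0.2]
opening: 0.0857
gripper_force: 0.0
```

>>> drive_tool(increments=[[0,0,0,-8.3],[0,0,0,-8.3],[0,0,0,-8.3],[0,0,0,-8.3],[0,0,0,-8.3],[0,0,0,-8.3]])

```text
time_s: 7.8
tcp_pos: [0.4804, -0.0581, 0.2525]
ee_rot: [[-0.65, 0.759, 0.038], [0.755, 0.65, -0.088], [-0.092, -0.029, -0.995]]
contact_force: [0.2, -0.2, -0.2]
opening: 0.0857
gripper_force: 0.0
```

```bash
python3 st.py; python3 - <<'E'
from h import *
s=manip.state();R=np.array(s['ee_rot']);T=np.array([.4789,-.0515,.1])+.0187*R[:,2]
print("tool-frame delta mm",(R.T@(T-s['tcp_pos'])*1000).round(1),"y az",np.degrees(np.arctan2(R[1,1],R[0,1])))
E
```

```text
{'time_s': 7.8, 'q': [-8.713, -2.68, 110.925, -5.005, 68.897, -47.687], 'tcp_pos': [0.48, -0.058, 0.252], 'ee_rot': [[-0.65, 0.759, 0.038], [0.755, 0.65, -0.088], [-0.092, -0.029, -0.995]]} 0.48389100494401155
tool-frame delta mm [ 19.9   7.5 169.8] y az 40.58461222170334
```

>>> drive_tool(increments=[[10,4,25,0],[10,3.5,30,0],[0,0,35,0],[0,0,30,0],[0,0,25,0],[0,0,15,0],[0,0,9,0],[0,0,0,0]])

```text
time_s: 8.6
tcp_pos: [0.4786, -0.0527, 0.0808]
ee_rot: [[-0.646, 0.763, 0.035], [0.758, 0.646, -0.088], [-0.089, -0.03, -0.996]]
contact_force: [0.0, 0.1, -0.3]
opening: 0.0852
gripper_force: 0.0
```

```bash
python3 - <<'E'
from h import *
I,D=get_image("side");J=I[150:310,190:350,::-1];cv2.imwrite("pics/side1.png",cv2.resize(J,(640,640))[:600])
I,D=get_image("top");cv2.imwrite("pics/top1.png",cv2.resize(I[150:270,160:300,::-1],(700,600)))
E
```

```text
(no output)
```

View pics/side1.png

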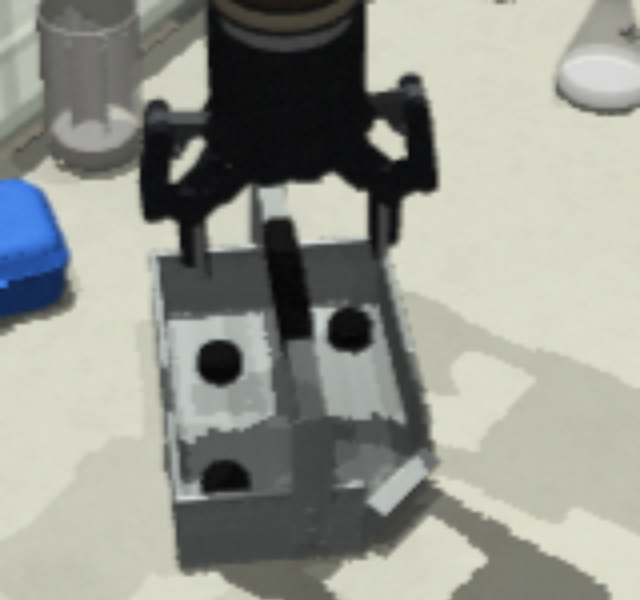

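```bash
python3 - <<'E'
from h import *
s=manip.state();R=np.array(s['ee_rot']);t=np.array(s['tcp_pos']);o=t-.0187*R[:,2]
for n,P in dict(bartop=[.4789,-.0515,.112],grasp=o,f1=t-.013*R[:,2]+.046*R[:,1],f2=t-.013*R[:,2]-.046*R[:,1],e1=[.4789+.045*.648,-.0515-.045*.762,.112],e2=[.4789-.045*.648,-.0515+.045*.762,.112]).items(): print(n,((proj("side",P)-[190,150])*4).round())
E
```

```text
bartop [[283. 264.]]
grasp [[282. 281.]]
f1 [[195. 297.]]
f2 [[368. 279.]]
e1 [[272. 211.]]
e2 [[296. 321.]]
```

View pics/top1.png

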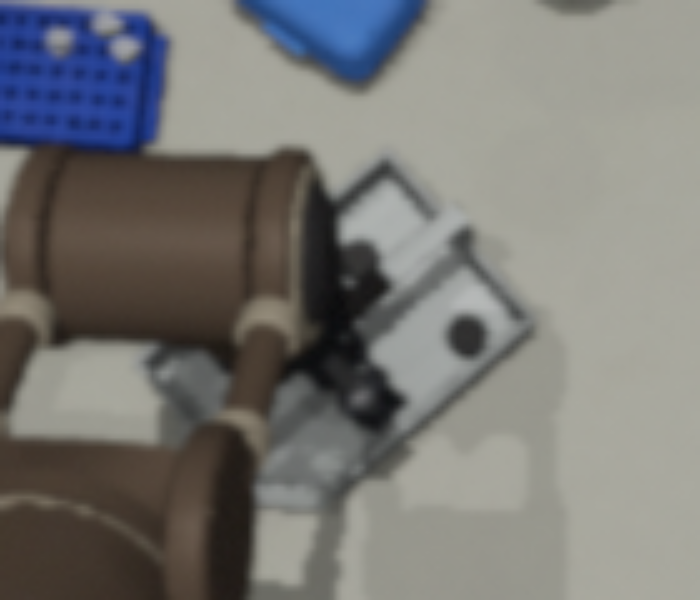

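>>> drive_tool(increments=[[0,0,0,0],[0,0,0,0],[0,0,0,0],[0,0,0,0],[0,0,0,0],[0,0,0,0],[0,0,0,0],[0,0,0,0]], gripper=0)

```text
time_s: 9.5
tcp_pos: [0.4795, -0.0525, 0.0817]
ee_rot: [[-0.646, 0.763, 0.036], [0.758, 0.646, -0.088], [-0.09, -0.029, -0.995]]
contact_force: [-1.3, 0.1, 6.0]
opening: 0.0125
gripper_force: 58.8
```

>>> drive_tool(increments=[[-0.5,-0.2,-5,0],[-0.9,-0.3,-10,0],[-1.4,-0.4,-15,0],[-1.8,-0.6,-20,0],[-2.3,-0.7,-25,0],[-2.7,-0.9,-30,0],[-2.7,-0.9,-30,0],[-2.7,-0.9,-30,0],[-2.7,-0.9,-30,0],[-2.7,-0.9,-30,0],[-2.7,-0.9,-30,0],[-2.3,-0.7,-25,0],[-1.8,-0.6,-20,0],[-1.4,-0.4,-15,0],[-0.5,-0.2,-5,0]])

```text
time_s: 11.0
tcp_pos: [0.4798, -0.0526, 0.4044]
ee_rot: [[-0.646, 0.763, 0.039], [0.758, 0.646, -0.088], [-0.092, -0.027, -0.995]]
contact_force: [0.8, 0.2, -4.2]
opening: 0.0126
gripper_force: 58.7
```

```bash
python3 st.py; python3 - <<'E'
from h import *
I,D=get_image("side");cv2.imwrite("pics/side2.png",cv2.resize(I[:,:,::-1],(768,576)))
E
```

```text
{'time_s': 11.0, 'q': [-8.079, -7.271, 98.114, -4.687, 86.259, -48.241], 'tcp_pos': [0.48, -0.053, 0.404], 'ee_rot': [[-0.646, 0.763, 0.039], [0.758, 0.646, -0.088], [-0.092, -0.027, -0.995]]} 0.4826467660426403
```

View pics/side2.png

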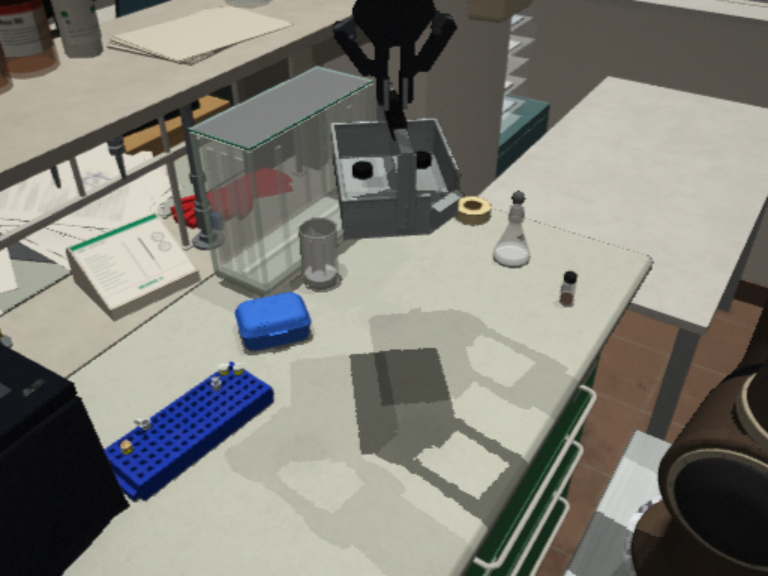

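```bash
cat > plan.py <<'E'
from h import *
from scipy.spatial.transform import Rotation as Ro
R0=np.array([[-0.646,0.763,0.0375],[0.758,0.646,-0.088],[-0.091,-0.028,-0.995]]);U,_,Vt=np.linalg.svd(R0);R0=U@Vt
T0=Ro.from_euler('z',-49.6,degrees=True).as_matrix();REL=R0.T@T0
def tilt(R):
    T=R@REL; g=T.T@np.array([0,0,-1.]); # gravity in tote frame
    P=T@np.array([-1,-1,0])
    return np.degrees(np.arccos(-g[2])), np.degrees(np.arctan2(g[1],g[0]))+135, np.degrees(np.arctan2(P[1],P[0])) # tilt, direction error vs corner diagonal, world azimuth of corner
def tilted(a,th): # outward tool tilt in radial plane at azimuth a
    a=np.radians(a);return Ro.from_rotvec(np.radians(th)*np.array([np.sin(a),-np.cos(a),0])).as_matrix()
E
cat > st2.py <<'E'
from plan import *
s=manip.state();R=np.array(s['ee_rot']);print(s['time_s'],np.round(s['q'],1),np.round(s['tcp_pos'],3),'az',np.degrees(np.arctan2(s['tcp_pos'][1],s['tcp_pos'][0])).round(1),'r',np.hypot(*s['tcp_pos'][:2]).round(3))
print('tilt,direrr,corneraz',np.round(tilt(R),1),'opening',s['opening'])
az=np.arctan2(s['tcp_pos'][1],s['tcp_pos'][0]);B=np.array([[np.cos(az),np.sin(az),0],[np.sin(az),-np.cos(az),0],[0,0,1]])
print('tool coords of outward, clockwise, up:',(R.T@B).T.round(3).tolist())
E
python3 - <<'E'
from plan import *
for psi in range(0,75,6):
    R=R0@Ro.from_euler('z',psi,degrees=True).as_matrix()
    print(psi,np.round(tilt(R),1),[np.round(tilt(tilted(-55,th)@R)[:2],1).tolist() for th in(20,30,35,40)])
E
python3 st2.py
```

```text
0 [  0.  127.  175.4] [[20.0, 309.6], [30.0, 309.6], [35.0, 309.6], [40.0, 309.6]]
6 [  0.6  30.7 169.4] [[20.2, -42.9], [30.2, -43.5], [35.2, -43.6], [40.1, -43.8]]
12 [  1.1  33.7 163.4] [[20.4, -35.5], [30.4, -36.6], [35.4, -36.9], [40.4, -37.2]]
18 [  1.7  36.7 157.5] [[20.7, -28.2], [30.6, -29.8], [35.6, -30.2], [40.6, -30.6]]
24 [  2.3  39.7 151.5] [[21.0, -21.1], [31.0, -23.0], [36.0, -23.6], [41.0, -24.1]]
30 [  2.8  42.7 145.5] [[21.4, -14.0], [31.4, -16.4], [36.4, -17.1], [41.3, -17.6]]
36 [  3.4  45.7 139.5] [[21.9, -7.2], [31.8, -9.8], [36.8, -10.6], [41.8, -11.2]]
42 [  3.9  48.7 133.5] [[22.4, -0.5], [32.3, -3.3], [37.2, -4.2], [42.2, -4.9]]
48 [  4.5  51.7 127.5] [[22.9, 6.1], [32.8, 3.1], [37.8, 2.2], [42.7, 1.4]]
54 [  5.   54.6 121.5] [[23.4, 12.5], [33.3, 9.4], [38.3, 8.4], [43.3, 7.6]]
60 [  5.5  57.6 115.5] [[24.0, 18.7], [33.9, 15.6], [38.8, 14.6], [43.8, 13.8]]
66 [  6.   60.6 109.5] [[24.5, 24.8], [34.4, 21.7], [39.4, 20.7], [44.4, 19.9]]
72 [  6.4  63.6 103.5] [[25.1, 30.8], [35.0, 27.7], [40.0, 26.7], [44.9, 25.9]]
11.05 [ -8.1  -7.3  98.1  -4.7  86.3 -48.2] [ 0.48  -0.053  0.404] az -6.3 r 0.483
tilt,direrr,corneraz [  0.   -4.3 175.4] opening 0.01286149393108676
tool coords of outward, clockwise, up: [[-0.725, 0.688, 0.048], [-0.683, -0.726, 0.083], [-0.092, -0.028, -0.995]]
```

>>> drive_tool(increments=[[-6,-6.5,0.6,1],[-12,-13,1.2,2],[-18,-19.5,1.8,3],[-24.4,-26,2.4,4],[-24.4,-26,2.4,4],[-24.4,-26,2.4,4],[-24.4,-26,2,4],[-24.4,-26,2,4],[-24.4,-26,2,4],[-24.4,-26,1.5,4],[-24.4,-26,1.5,4],[-21,-23,1,3.5],[-15,-16,1,2.5],[-9,-10,0.5,1.5],[-3,-3,0,0.5]])

```text
time_s: 12.55
tcp_pos: [0.2922, -0.406, 0.4031]
ee_rot: [[0.103, 0.994, 0.034], [0.991, -0.099, -0.085], [-0.082, 0.042, -0.996]]
contact_force: [-0.1, 0.3, -3.0]
opening: 0.0124
gripper_force: 58.9
```

```bash
python3 st2.py
```

```text
12.55 [-58.6  -6.9  98.   -0.9  83.8 -52.8] [ 0.292 -0.406  0.403] az -54.3 r 0.5
tilt,direrr,corneraz [  4.1  52.7 129.3] opening 0.012418167306510757
tool coords of outward, clockwise, up: [[-0.745, 0.661, 0.089], [-0.662, -0.749, 0.022], [-0.082, 0.042, -0.996]]
```

>>> drive_tool(increments=[[-7,6,-1.6,0],[-14,12,-3.2,0],[-23,20.2,-5.3,0],[-23,20.2,-5.3,0],[-23,20.2,-5.3,0],[-23,20.2,-5.3,0],[-23,20.2,-5.3,0],[-23,20.2,-5.3,0],[-23,20.2,-5.3,0],[-23,20.2,-5.3,0],[-23,20.2,-5.3,0],[-20,17.5,-4.5,0],[-15,13,-3,0],[-15,13,-3,0]])

```text
time_s: 13.95
tcp_pos: [0.5087, -0.6989, 0.5003]
ee_rot: [[0.097, 0.995, 0.037], [0.992, -0.094, -0.087], [-0.083, 0.045, -0.996]]
contact_force: [0.6, -0.8, -2.3]
opening: 0.0128
gripper_force: 58.8
```

```bash
python3 st2.py
```

```text
13.95 [-56.4  44.5  20.9  -1.  109.3 -51.4] [ 0.509 -0.699  0.5  ] az -54.0 r 0.864
tilt,direrr,corneraz [  4.2  51.5 129.7] opening 0.012763202169799683
tool coords of outward, clockwise, up: [[-0.745, 0.661, 0.092], [-0.662, -0.749, 0.021], [-0.083, 0.045, -0.996]]
```

>>> drive_tool(increments=[[-15,13,1,0],[-22,20,2,0],[-30,26,2,0],[-33,29,2,0],[-33,29,2,0],[-33,29,2,0]])

```text
time_s: 14.55
tcp_pos: [0.5653, -0.7794, 0.4457]
ee_rot: [[0.103, 0.989, 0.102], [0.981, -0.084, -0.176], [-0.166, 0.118, -0.979]]
contact_force: [-0.5, 0.2, -4.1]
opening: 0.0125
gripper_force: 59.2
```

```bash
python3 st2.py
```

```text
14.55 [-56.4  58.6   2.9  -0.8 106.7 -51.3] [ 0.565 -0.779  0.446] az -54.0 r 0.963
tilt,direrr,corneraz [  9.5  17.4 129.9] opening 0.012518162738090007
tool coords of outward, clockwise, up: [[-0.734, 0.649, 0.203], [-0.659, -0.752, 0.021], [-0.166, 0.118, -0.979]]
```

>>> drive_tool(increments=[[-32,28,-12,0],[-32,28,-11,0],[-32,28,-10,0],[-32,28,-9,0],[-33,29,-8,0],[-33,29,-7,0]])

```text
time_s: 15.15
tcp_pos: [0.5932, -0.823, 0.4777]
ee_rot: [[0.126, 0.971, 0.201], [0.947, -0.058, -0.316], [-0.295, 0.231, -0.927]]
contact_force: [0.2, -0.3, -4.2]
opening: 0.0124
gripper_force: 59.1
```

```bash
python3 st2.py
```

```text
15.15 [-56.6  57.7   2.9  -0.3  97.3 -51.2] [ 0.593 -0.823  0.478] az -54.2 r 1.014
tilt,direrr,corneraz [ 19.4   5.7 130.1] opening 0.012364034318721191
tool coords of outward, clockwise, up: [[-0.694, 0.615, 0.374], [-0.656, -0.754, 0.021], [-0.295, 0.231, -0.927]]
```

```bash
python3 - <<'E'
from h import *
for n in("side","top"):
    z=np.load(n+"0.npz");P=cloud(n,z["D"])[z["D"]>0]
    for a,b in((.15,.3),(.3,.6)):
        m=(P[:,2]>a)&(P[:,2]<b)&(P[:,1]<-.5)&(P[:,0]>.2)&(np.hypot(P[:,0]-.65,P[:,1]+.9)<.6);Q=P[m]
        if len(Q): d=np.hypot(Q[:,0]-.65,Q[:,1]+.9);print(n,a,len(Q),d.min(),Q[d.argmin()],Q.min(0),Q.max(0))
E
```

```text
side 0.15 5116 0.09257855769640147 [ 0.74256457 -0.90160929  0.1870395 ] [ 0.68813257 -0.99302938  0.15002233] [ 1.0388157  -0.50007149  0.29997441]
side 0.3 2069 0.01995913282419562 [ 0.66958753 -0.89616652  0.32016644] [ 0.66793767 -0.91984269  0.30004103] [ 0.91683645 -0.5012977   0.40233938]
top 0.15 2745 0.11125898531863997 [ 0.75122005 -0.85381491  0.15049446] [ 0.20170205 -0.85381491  0.15020806] [ 0.87596268 -0.50364883  0.29999691]
top 0.3 9560 0.17357022497099012 [ 0.75073094 -0.75864972  0.30630801] [ 0.20085073 -0.75864972  0.30000963] [ 0.90653614 -0.50003821  0.58438302]
```

>>> drive_tool(increments=[[2,-2,-8,0],[4,-4,-16,0],[5,-5,-23,0],[5,-5,-25,0],[5,-5,-25,0],[5,-5,-25,0],[5,-5,-23,0],[4,-4,-20,0],[4,-4,-12,0],[2,-2,-6,0]])

```text
time_s: 16.15
tcp_pos: [0.5212, -0.7233, 0.627]
ee_rot: [[0.126, 0.971, 0.201], [0.947, -0.058, -0.315], [-0.295, 0.23, -0.927]]
contact_force: [-0.2, -0.9, -3.1]
opening: 0.0125
gripper_force: 59.1
```

```bash
python3 st2.py;python3 - <<'E'
from h import *
I,D=get_image("side");cv2.imwrite("pics/side3.png",cv2.resize(I[:,:,::-1],(768,576)))
I,D=get_image("top");cv2.imwrite("pics/top3.png",cv2.resize(I[:,:,::-1],(768,576)))
E
```

```text
16.15 [-56.9  38.4  18.6  -0.2 101.  -51.5] [ 0.521 -0.723  0.627] az -54.2 r 0.892
tilt,direrr,corneraz [ 19.3   5.7 130.1] opening 0.01253240651082221
tool coords of outward, clockwise, up: [[-0.695, 0.615, 0.373], [-0.656, -0.754, 0.021], [-0.295, 0.23, -0.927]]
```

View pics/side3.png

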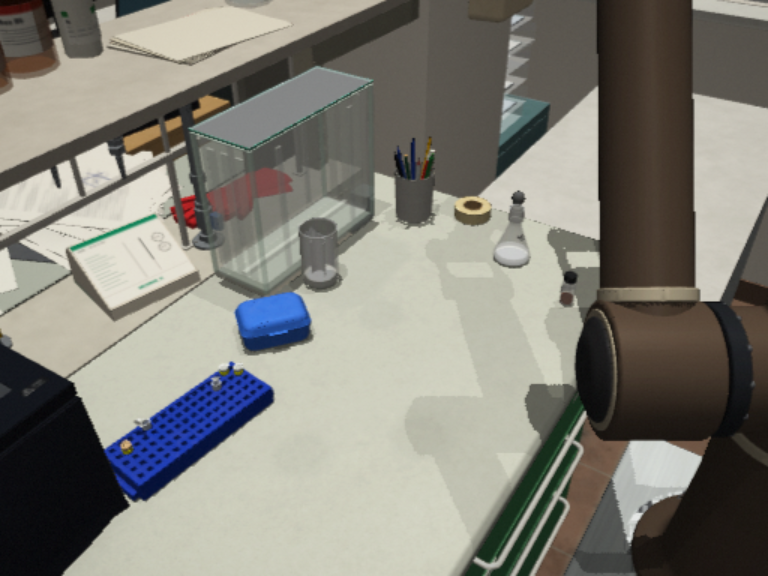

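View pics/top3.png

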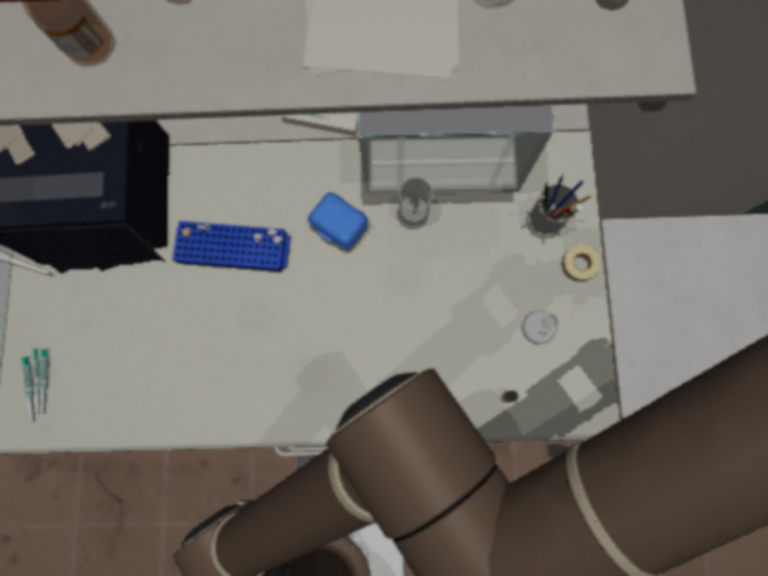

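>>> drive_tool(increments=[[-14,12,-8,0],[-24,20,-13,0],[-32,27,-17,0],[-32,27,-16,0],[-32,27,-15,0],[-32,27,-14,0],[-32,27,-13,0]])

```text
time_s: 16.95
tcp_pos: [0.5434, -0.7587, 0.6919]
ee_rot: [[0.157, 0.944, 0.289], [0.899, -0.016, -0.437], [-0.408, 0.328, -0.852]]
contact_force: [-0.4, -0.3, -3.2]
opening: 0.0123
gripper_force: 59.1
```

```bash
python3 st2.py
```

```text
16.95 [-57.2  44.6   3.    0.3 100.9 -51.7] [ 0.543 -0.759  0.692] az -54.4 r 0.933
tilt,direrr,corneraz [ 28.8   1.9 130.7] opening 0.012303833153132628
tool coords of outward, clockwise, up: [[-0.64, 0.563, 0.523], [-0.652, -0.758, 0.02], [-0.408, 0.328, -0.852]]
```

>>> drive_tool(increments=[[-33,28,-11,0],[-33,28,-10,0],[-33,28,-9,0],[-31,26,-7,0],[0,0,0,0]])

```text
time_s: 17.45
tcp_pos: [0.5554, -0.7778, 0.725]
ee_rot: [[0.184, 0.921, 0.343], [0.858, 0.019, -0.513], [-0.479, 0.389, -0.787]]
contact_force: [-0.1, 0.0, -4.5]
opening: 0.0131
gripper_force: 59.3
```

```bash
python3 st2.py
```

```text
17.45 [-57.3  43.8   2.9   0.7  95.2 -51.7] [ 0.555 -0.778  0.725] az -54.5 r 0.956
tilt,direrr,corneraz [ 35.3   0.4 131.2] opening 0.013083705851228488
tool coords of outward, clockwise, up: [[-0.591, 0.52, 0.617], [-0.649, -0.761, 0.019], [-0.479, 0.389, -0.787]]
```

>>> drive_tool(increments=[[8.3,-2.9,-1,0],[16.6,-5.9,-1.9,0],[24.8,-8.8,-2.9,0],[33.1,-11.7,-3.8,0],[41.4,-14.7,-4.8,0],[41.4,-14.7,-4.8,0],[41.4,-14.7,-4.8,0],[41.4,-14.7,-4.8,0],[41.4,-14.7,-4.8,0],[41.4,-14.7,-4.8,0],[41.4,-14.7,-4.8,0],[41.4,-14.7,-4.8,0],[41.4,-14.7,-4.8,0],[41.4,-14.7,-4.8,0],[33.1,-11.7,-3.8,0],[24.8,-8.8,-2.9,0],[16.6,-5.9,-1.9,0],[8.3,-2.9,-1,0],[0,0,0,0]])

```text
time_s: 19.35
tcp_pos: [0.4493, -0.2477, 0.4198]
ee_rot: [[0.182, 0.922, 0.343], [0.861, 0.019, -0.509], [-0.476, 0.388, -0.79]]
contact_force: [-0.0, 0.0, -4.5]
opening: 0.0128
gripper_force: 58.9
```

```bash
python3 st2.py;python3 - <<'E'
from h import *
I,D=get_image("side");cv2.imwrite("pics/side4.png",cv2.resize(I[:,:,::-1],(768,576)))
I,D=get_image("top");cv2.imwrite("pics/top4.png",cv2.resize(I[:,:,::-1],(768,576)))
E
```

```text
19.35 [-19.6 -22.9 116.1 -25.6  57.5  -6.2] [ 0.449 -0.248  0.42 ] az -28.9 r 0.513
tilt,direrr,corneraz [ 35.1   0.5 131.3] opening 0.012841041291497785
tool coords of outward, clockwise, up: [[-0.256, 0.798, 0.546], [-0.842, -0.462, 0.28], [-0.476, 0.388, -0.79]]
```

View pics/side4.png

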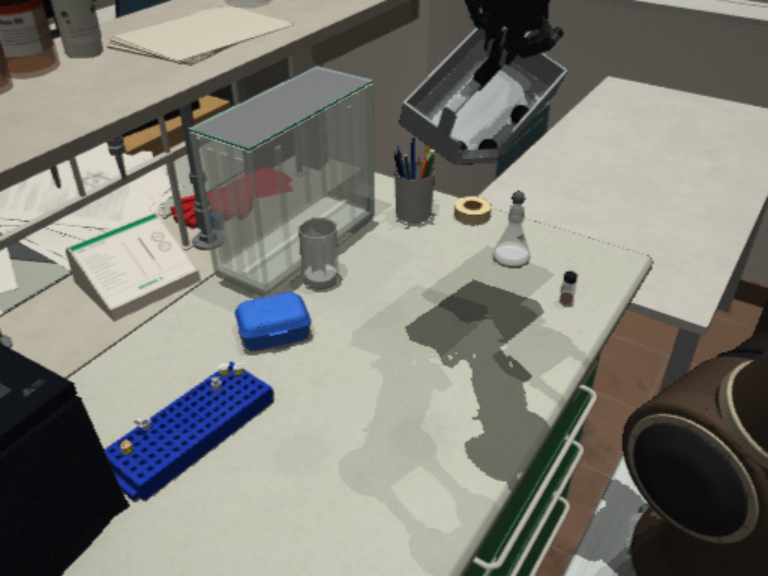

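```bash
python3 - <<'E'
from h import *
from plan import REL
I,D=get_image("side");np.savez("side5.npz",I=I,D=D);cv2.imwrite("pics/side5.png",cv2.resize(I[10:115,260:385,::-1],(700,588),interpolation=cv2.INTER_CUBIC))
s=manip.state();R=np.array(s['ee_rot']);T=R@REL;g=np.array(s['tcp_pos'])-.0187*R[:,2];o=g-T@[0,0,.1]
def tt(n,u,v):
    c,Rc,t=cam(n);d=Rc.T@np.array([(u-c['cx'])/c['fx'],(v-c['cy'])/c['fy'],1]);p=-Rc.T@t
    pl=T.T@(p-o);dl=T.T@d;k=(.016-pl[2])/dl[2];return (1000*(pl+k*dl)).round()
for u,v in((460,145),(487,146),(520,113)): print(tt("side",u/1.5,v/1.5))
E
```

```text
[-82. -24.  16.]
[-59. -53.  16.]
[ 13. -58.  16.]
```

View pics/side5.png

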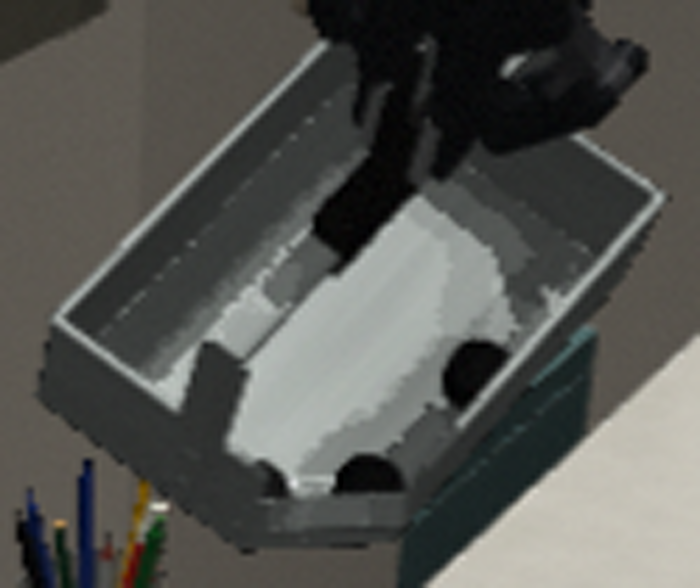

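>>> drive_tool(increments=[[0,0,0,0],[0,0,0,0],[0,0,0,0],[0,0,0,0],[0,0,0,0]])

```text
time_s: 20.0
tcp_pos: [0.4495, -0.249, 0.4205]
ee_rot: [[0.184, 0.922, 0.342], [0.86, 0.018, -0.511], [-0.477, 0.388, -0.789]]
contact_force: [0.3, 0.1, -4.1]
opening: 0.0126
gripper_force: 59.1
```

```bash
python3 - <<'E'
from h import *
a=np.load("side5.npz")["I"]
I,D=get_image("side");b=I
def blob(I):
    m=(I[70:112,290:352].max(-1)<40).astype(np.uint8);n,l,s,c=cv2.connectedComponentsWithStats(m);return [(s[i,4],(c[i]+[290,70]).round(1).tolist()) for i in range(1,n) if s[i,4]>15]
print(blob(a));print(blob(b));print(manip.state()['time_s'])
E
```

```text
[(np.int32(85), [343.6, 75.8]), (np.int32(224), [342.3, 99.6]), (np.int32(69), [325.5, 94.5]), (np.int32(17), [308.4, 96.2])]
[(np.int32(85), [342.7, 77.6]), (np.int32(211), [342.5, 100.0]), (np.int32(70), [325.3, 95.4])]
20.05
```

```bash
python3 - <<'E'
from h import *
from plan import REL,tilt
I,D=get_image("side");P=cloud("side",D);s=manip.state();R=np.array(s['ee_rot']);T=R@REL;g=np.array(s['tcp_pos'])-.0187*R[:,2];o=g-T@[0,0,.1]
L=(P-o)@T
m=(np.abs(L[...,0])<110)&(D>0)
m=(np.abs(L[...,0])<.08)&(np.abs(L[...,1])<.055)&(np.abs(L[...,2]-.003)<.02)
Q=P[m];
for _ in range(6):
    c=Q.mean(0);n=np.linalg.svd(Q-c,full_matrices=False)[2][2];e=np.abs((P[m]-c)@n);Q=P[m][e<.003]
n*=np.sign(n[2]);print(m.sum(),len(Q),"normal",n,"model",T[:,2],"ang",np.degrees(np.arccos(n@T[:,2])),"tilt",np.degrees(np.arccos(n[2])),"dir az",np.degrees(np.arctan2(n[1],n[0])),"z off",((Q-o)@T)[:,2].mean(), tilt(R))
# wall edge line: top rim of -y wall in tote model
ll=L[(np.abs(L[...,2]-.045)<.006)&(np.abs(L[...,0])<.12)&(np.abs(L[...,1])<.09)];
for lo,hi in((-.07,-.02),(-.02,.03),(.03,.08)):
    k=ll[(ll[:,0]>lo)&(ll[:,0]<hi)]
    print(lo,len(k),np.percentile(k[:,1],[2,98]) if len(k) else None)
for p in((342.7,77.6),(325.3,95.4),(307,96)):
    u,v=map(lambda x:int(round(x)),p);print(p,L[v-1:v+2,u-1:u+2].reshape(-1,3).mean(0).round(3))
E
```

```text
2448 2212 normal [-0.3721926   0.39307318  0.84081279] model [-0.38311985  0.42939199  0.81782742] ang 2.5411892412240658 tilt 32.773952169774944 dir az 133.43704994985 z off 0.0022909892025746548 (np.float64(35.132101733832585), np.float64(0.4477282554224473), np.float64(131.19309982175548))
-0.07 81 [-0.07145879  0.0650997 ]
-0.02 104 [-0.07235067  0.06537707]
0.03 92 [-0.07341623  0.06379279]
(342.7, 77.6) [ 0.003 -0.055  0.016]
(325.3, 95.4) [-0.055 -0.05   0.019]
(307, 96) [-0.093 -0.027  0.039]
```

>>> drive_tool(increments=[[0,0,0,-3],[0,0,0,-5],[0,0,0,-6],[0,0,0,-6],[0,0,0,-5],[0,0,0,0],[0,0,0,0],[0,0,0,0]])

```text
time_s: 20.9
tcp_pos: [0.4495, -0.2489, 0.4205]
ee_rot: [[-0.222, 0.913, 0.342], [0.772, 0.379, -0.511], [-0.596, 0.151, -0.789]]
contact_force: [-0.2, 0.4, -3.6]
opening: 0.0128
gripper_force: 58.8
```

```bash
cat > caps.py <<'E'
from h import *
from plan import REL,tilt
import sys
I,D=get_image("side");P=cloud("side",D);s=manip.state();R=np.array(s['ee_rot']);T=R@REL;g=np.array(s['tcp_pos'])-.0187*R[:,2];o=g-T@[0,0,.1]
L=(P-o)@T
m=(I.max(-1)<45)&(D>0)&(np.abs(L[...,0])<.1)&(np.abs(L[...,1])<.075)&(L[...,2]<.04)&(L[...,2]>-.005)
n,l,st,c=cv2.connectedComponentsWithStats(m.astype(np.uint8))
for i in range(1,n):
    if st[i,4]>10: print(st[i,4],c[i].round(),np.median(L[l==i],0).round(3))
print(s['time_s'],np.round(tilt(R),1))
cv2.imwrite(sys.argv[1],cv2.resize(I[10:115,260:385,::-1],(700,588),interpolation=cv2.INTER_CUBIC))
E
python3 caps.py pics/side6.png
```

```text
203 [343.  90.] [-0.045 -0.051  0.017]
20.95 [ 33.3 -26.7 160. ]
```

>>> drive_tool(increments=[[0,0,0,0],[0,0,0,0],[0,0,0,4],[0,0,0,5],[0,0,0,6],[0,0,0,5],[0,0,0,4],[0,0,0,0],[0,0,0,0],[0,0,0,0]])

```text
time_s: 21.95
tcp_pos: [0.4495, -0.2489, 0.4205]
ee_rot: [[0.167, 0.925, 0.342], [0.859, 0.034, -0.511], [-0.484, 0.379, -0.789]]
contact_force: [-0.2, 0.2, -4.5]
opening: 0.013
gripper_force: 59.1
```

```bash
python3 caps.py pics/side7.png
```

```text
11 [322.  22.] [0.091 0.058 0.011]
13 [336.  24.] [0.093 0.028 0.027]
163 [330.  92.] [-0.043 -0.053  0.018]
15 [342.  93.] [-0.023 -0.072  0.009]
12 [310.  98.] [-0.081 -0.027  0.019]
22.0 [ 35.   -0.7 132.5]
```

View pics/side7.png

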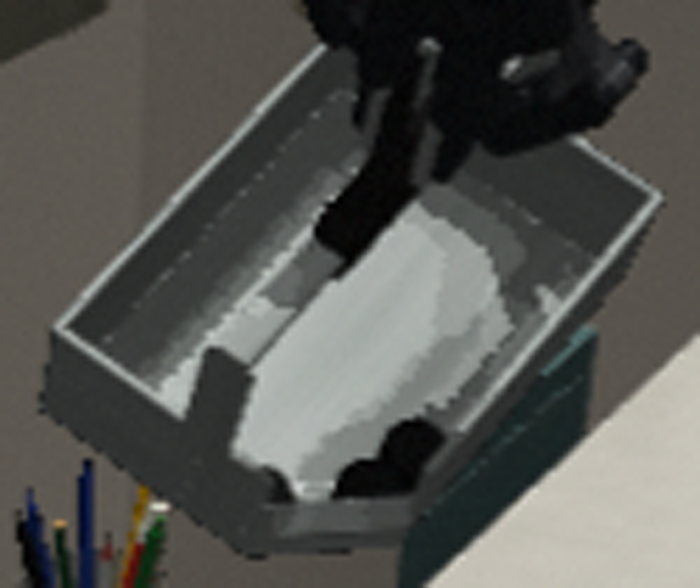

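>>> drive_tool(increments=[[0,0,0,-4],[0,0,0,-6],[0,0,0,-7],[0,0,0,-7],[0,0,0,-6],[0,0,0,-4],[0,0,0,0],[0,0,0,0],[0,0,0,0],[0,0,0,0],[0,0,0,0],[0,0,0,0],[0,0,0,4],[0,0,0,6],[0,0,0,7],[0,0,0,7],[0,0,0,6],[0,0,0,4],[0,0,0,0],[0,0,0,0]])

```text
time_s: 24.0
tcp_pos: [0.4495, -0.2489, 0.4206]
ee_rot: [[0.166, 0.925, 0.342], [0.859, 0.034, -0.511], [-0.484, 0.379, -0.789]]
contact_force: [0.4, 0.5, -3.8]
opening: 0.0126
gripper_force: 59.1
```

```bash
python3 caps.py pics/side8.png; python3 -c "
import cv2;I=cv2.imread('pics/side8.png');J=cv2.resize(I,(125,105))
for r in J[74:92,44:82].max(-1): print(''.join('#' if v<40 else '+' if v<80 else '.' for v in r))"
```

```text
12 [336.  25.] [0.092 0.028 0.028]
163 [330.  92.] [-0.044 -0.052  0.018]
12 [310.  98.] [-0.081 -0.027  0.019]
24.05 [ 35.   -0.7 132.5]
..............................++++++..
...........................+#####+++..
..........................+#######+...
.........................##########+++
........................+##########+++
........................###########+++
.......................+##########++++
.......................+#########+++++
...................+############++++++
...+..............##############++++++
++++#+...........###############++++++
+++++#+.........+###############+++++#
+++++##+........###############+++++++
+++++##+.......+###############+++++++
++++####.......###########+++++++++++#
++++####+......+++...+++++++++++++++##
+++++++++............++++++++++++++###
+++++++++........++++++++++++++#######
```

>>> drive_tool(increments=[[0,0,0,-5],[0,0,0,-7],[0,0,0,-8],[0,0,0,-8],[0,0,0,-8],[0,0,0,-6],[0,0,0,-3],[0,0,0,0],[0,0,0,0],[0,0,0,0],[0,0,0,0]])

```text
time_s: 25.15
tcp_pos: [0.4495, -0.2489, 0.4205]
ee_rot: [[-0.535, 0.772, 0.342], [0.584, 0.631, -0.511], [-0.61, -0.073, -0.789]]
contact_force: [-0.8, 1.0, -2.8]
opening: 0.0128
gripper_force: 58.7
```

>>> drive_tool(increments=[[0,0,0,5],[0,0,0,7],[0,0,0,8],[0,0,0,8],[0,0,0,8],[0,0,0,6],[0,0,0,4],[0,0,0,0],[0,0,0,0]])

```text
time_s: 26.05
tcp_pos: [0.4495, -0.2489, 0.4205]
ee_rot: [[0.182, 0.922, 0.342], [0.86, 0.019, -0.511], [-0.477, 0.387, -0.789]]
contact_force: [0.3, 0.7, -3.2]
opening: 0.0128
gripper_force: 59.1
```

```bash
python3 caps.py pics/side9.png; python3 -c "
import cv2;I=cv2.imread('pics/side9.png');J=cv2.resize(I,(125,105))
for r in J[74:92,44:82].max(-1): print(''.join('#' if v<40 else '+' if v<80 else '.' for v in r))"
```

```text
14 [336.  25.] [0.094 0.029 0.024]
18 [346.  88.] [-0.009 -0.072  0.007]
167 [327.  93.] [-0.048 -0.051  0.018]
14 [309.  96.] [-0.08  -0.027  0.02 ]
26.1 [ 35.1   0.4 131.3]
...............................++++++.
...............................++++.+.
...........................++++++++...
........................+#######++..++
.......................+#########+++++
.......................###########++++
......................+##########+++++
......................###########+++++
................+###++##########++++++
.+++..........+################+++++++
++++#+........#################+++++++
++++##.......##################+++++++
++++###......#################++++++++
++++###.....##################++++++++
+++####+....#################+++++#+++
++++++#+....+++..+...+++++++++++++++##
+++.+++++............+++++++++++#++###
+++++++++..........+++++++++++++++####
```

```bash
python3 -c "
from bench import manip
print(manip.hand_in(), manip.state()['time_s'])"
```

```text
the job is handed in; nothing more can be done
the job is handed in; nothing more can be done
```

Handed in at about 26 s: the tote was lifted level, then tipped about 33–35° towards its pouring corner, and is held still with its lowest edge roughly 0.3 m above the worktop. All three caps are at that corner: two lie against the slanted wall with a small gap between them, and the third lies behind one of them along the side wall. The moves cannot tilt the tool directly, so I tipped it by pushing past the arm's reach limit. Nothing spilled, and the beaker, flask and vial still stood in place in the last full picture (about 19 s).

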